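Pry up the pinned beam and shim it

TASK

Pick up the pry bar, lever the heavy beam's free end up over the jig's round-topped fulcrum block, tuck the bar's handle sideways under the keeper arm and, once it bears up against the arm, let go so that the keeper holds the load. Then slide the shim in on the rest pad, central on the pad, until its rib stops against the beam's side, without forcing it. Finally take the bar again, free it from the keeper, let the beam down gently onto the shim, and draw the bar out and lay it flat on the open bench, neither lifting the beam by hand or higher than the job needs, nor dropping it, nor disturbing the other things on the bench.

Things in the scene. Friction and masses are not known exactly. Their poses are not given: they have to be found in the camera images.
- jig: Fixed steel welding jig on a flat rail 100 mm wide (x), 6 mm thick, from y = -180 to +510 mm. Origin: bench top, under the fulcrum's middle; z up. Along y: keeper at -150 mm, fulcrum block at 0, rest pad at +150, clevis with the beam's pin at +450. Its -x side faces the robot; bar and shim come in from that side. Place and yaw vary.
- fulcrum_top (a point): Middle of the fulcrum's top line, 42 mm above the bench. The fulcrum is a fixed block 30 mm (y) by 70 mm (x) with a half-round top of 10 mm radius lying along the jig's x. Same axes as the jig.
- pad_top (a point): Point on the flat top of the rest pad, 36 mm above the bench, under the beam's centre line. The pad is 50 mm long in y (25 mm to each side of this point) and reaches in x from -75 mm (a ledge towards the robot) to +30 mm. Same axes as the jig.
- keeper: Fixed hold-down: a post (16 x 20 mm, 61 mm high, centred at x = +38 mm) with a level arm, 16 mm wide in y, reaching towards -x up to x = -14 mm; open on the -x side. Arm underside 49 mm, top 61 mm above the bench. Origin: bench level, 150 mm in -y from the jig's origin, same axes.
- keeper_under (a point): Point on the underside of the keeper's arm, on the jig's centre line (x = 0), 49 mm above the bench. With the pry bar lying over the fulcrum and its handle under the arm, the bar is about level and the beam held about 0.036 to 0.047 rad up.
- pin (a joint): Angle of the beam on its pin, rad: 0 with the beam level on the pad, growing as its free end rises (0.01 rad lifts the free end 3.8 mm and the beam over the pad's middle 3.0 mm). Sitting on the 6 mm shim it reads about 0.021. Nothing holds the beam up by itself. A stop at 0.3.
- beam: Heavy square steel beam, 50 x 50 x 400 mm, about 7 kg (varies), pinned in the clevis near its +y end; the free end lies on the pad and reaches 55 mm past it towards the fulcrum, underside 36 mm above the bench. About 33 N lift the free end. Origin: on the pin's axis, 25 mm above the underside. Sides at x = -25 and +25 mm of the jig, same axes.
- beam_edge (a point): Middle of the bottom edge of the beam's free end (70 mm in +y from the fulcrum's middle, 36 mm above the bench while level); the pry bar's nose goes under here.
- pry: Loose steel pry bar, 335 mm long, 0.4 kg, flat on the bench at first: shaft 18 mm wide, 10 thick; at +x a flat nose 60 mm long, 30 wide, 7 thick, flush below; at -x a square-tube handle 60 mm long, 20 wide, 24 high, flush below. Origin: mid underside, 160 mm behind the tip, near its centre of mass; z up. In use the tip is 30 mm in under the beam's end and the underside meets the fulcrum 100 mm behind the tip.
- pry_tip (a point): Tip of the bar's nose, half way up its thickness; x along the bar. It goes in with the bar sloping about 15 degrees down to the nose. Pushed in too far (55 mm past the beam's end) it meets the pad.
- pry_grip (a point): Point for holding the handle, at its middle (12 mm above the underside), 145 mm behind the bar's origin; it stays 55 mm outside the keeper when the bar is in use. Grip its 20 mm width. There a push down of 6 to 16 N holds the beam up.
- shim: Loose steel shim, 0.28 kg, flat on the bench at first: plate 100 (x) x 44 (y) x 6 mm, with an upright rib on top, 10 mm thick (y), 30 high, along x for 46 mm from the -x end. Origin: mid underside; +x goes in first. Home: x along the jig's x, the rib's front end (x = -4 mm) meets the beam's -x side, origin 21 mm in -x from pad_top.
- shim_rib (a point): Point for gripping the rib by its 10 mm thickness, 34 mm in -x from the shim's origin, 24 mm above the plate's underside.
- hammer: Loose hammer lying beyond the jig; to be left alone. Origin at mid length, underside.
- can: Loose upright grey can, 70 mm across and 70 mm high; to be left alone. Origin: centre of its underside.
- offcut: Loose upright round steel offcut, 44 mm across and 50 mm high; to be left alone. Origin: centre of its underside.
Things that resemble listed ones, but are neither listed nor needed, are in the scene too. Leave any black or turquoise look-alike of the shim alone.

How it is judged:
On the way, in this order (a step that is already met when the one before it is completed fails the run):
1. The beam's free end is levered up by the pry bar, whose handle bears up under the keeper's arm, with the hand off the bar (value of joint pin above 0.026 rad and contact force between pry and beam above 8 N and contact force between pry and keeper above 3 N and contact force between the fingers and pry below 0.5 N), for 0.2 s.
2. With the bar still holding the beam up from under the keeper, the shim lies home on the pad under the beam and is let go (value of joint pin above 0.026 rad and contact force between pry and beam above 8 N and contact force between pry and keeper above 3 N and x of shim in the frame of jig between -0.031 and -0.015 m and y of shim in the frame of jig between 0.137 and 0.163 m and angle between the x axis of shim and the x axis of jig, either way round below 0.15 rad and height (world z) of shim between 0.032 and 0.04 m and contact force between the fingers and shim below 0.5 N), for 0.2 s.
3. The beam is let down and bears on the shim, the bar clear of it (value of joint pin between 0.016 and 0.0255 rad and contact force between shim and beam above 10 N and contact force between pry and beam below 0.5 N), for 0.2 s.
At the end, for the whole second after the job is handed in: The beam rests on the shim (0.016 to 0.0255 rad, over 10 N); the shim lies on the pad, origin 15 to 31 mm in -x of pad_top, within 13 mm in y and 0.15 rad of the jig's x; the bar lies flat (0.05 rad) on the bench, off beam and jig; bar and shim at rest, let go (all of step 3 and x of shim in the frame of jig between -0.031 and -0.015 m and y of shim in the frame of jig between 0.137 and 0.163 m and angle between the x axis of shim and the x axis of jig, either way round below 0.15 rad and height (world z) of shim between 0.032 and 0.04 m and height (world z) of pry below 0.012 m and (angle between pry's own z axis and vertical below 0.05 rad or angle between pry's own z axis and vertical above 3.09 rad) and contact force between pry and jig below 0.5 N and linear speed of each of pry, shim below 0.02 m/s and contact force between the fingers and pry below 0.5 N and contact force between the fingers and shim below 0.5 N); the robot touches nothing.
It fails at once if The beam falls: its pin angle drops faster than 0.25 rad/s (about 0.1 m/s at the free end) (velocity of joint pin below -0.25 rad/s).
It fails at once if The beam is lifted past 0.075 rad (its end more than 28 mm up) (value of joint pin above 0.075 rad).
It fails at once if The hand or arm bears on the beam with more than 6 N (contact force between any of the fingers, the arm and beam above 6 N).
It fails at once if The pry bar is forced against the keeper with more than 55 N, or the shim against the raised beam (above 0.026 rad) with more than 30 N (contact force between pry and keeper above 55 N or (contact force between shim and beam above 30 N and value of joint pin above 0.026 rad)).
It fails at once if The hammer, the can or the offcut is moved by more than 30 mm (distance of any of hammer, can, offcut from where it was at the start of the episode above 0.03 m).
It also fails if it takes over 72 s, if anything falls off the work surface, if the arm or the gripper's body presses on something with over 40 N, if the wrist force passes 120 N, or if a joint passes its speed limit or range.

ROBOT

A 7-joint arm with a two-finger parallel gripper is mounted at the origin on the work surface. World frame = base frame: x ahead of the robot, y to its left, z up, the work surface at z = 0. Lengths are in m, angles in rad, forces in N, time in s.
With the tool pointing down it reaches from about 0.4 to 0.925 m from the base axis. Payload 4.1 kg.
Tool frame: the origin (TCP) lies where the fingers leave the gripper's body, on its centre line; the fingertips stand 73 mm ahead of it and the grasp point (between the pads) lies ahead of it (arm.pinch_z is the z of the grasp point in the tool frame, in m); z points along the fingers, y is the line along which they close (so a half turn about z gives the same grasp; the last joint's range is limited). The gripper opens to 85 mm and grips with 20 to 120 N. Pads are 22 mm wide; open, the fingers measure 114 mm over their backs; the gripper's body (76 mm by 85 mm) begins 54 mm behind the grasp point. The pads swing forward as they close: fully open they stand 13 mm farther back than shut.
Start: joints at [-0.099, 0.398, 0.045, 1.537, -0.019, 1.207, -0.051], TCP at [0.65, 0, 0.304] pointing down, gripper open.
Joint ranges: [-2.82, 2.82], [-0.49, 2.23], [-1.37, 1.46], [0, 2.46], [-1.36, 4.5], [0.23, 2], [-2.94, 2.94]. Speed limits (rad/s): [2.57, 2.57, 3.14, 3.14, 3.14, 3.14, 3.14].

INTERFACE

Orientations are given as a unit quaternion [x, y, z, w].
In Python, from cell import arm gives the robot as it stands. Calls block until the motion is done:
- arm.move_ptp(position, orientation): joint-space move of the TCP to a pose.
- arm.move_straight(position, max_speed=0.15, ori=None, f_stop=None): straight line of the TCP; ori=None keeps the orientation; max_speed is the mean speed in m/s. With f_stop (N) it stops when the force on the tool has changed by that much, and returns True; else False.
- arm.move_j(angles): joint-space move.
- arm.grip(opening, grasp_force=None): finger opening in m; grasp_force is the grip in N (None keeps the last); returns when the fingers have stopped.
- arm.hold(seconds).
- arm.ik(position, orientation): joint angles nearest the present ones, or None.
- arm.get_state(): the state.
- arm.read_camera(name): name is "scene" or "side" or "wrist"; returns the picture (420x560x3 uint8, red, green, blue); there is no depth.
- arm.get_calibration(name): a dict with "mtx" (3x3 intrinsics, pixels), "rvec" (rotation vector, rad) and "tvec" (3), from world to camera coordinates, as OpenCV has them. Camera axes: x right, y down, z forward; pixel columns grow to the right and rows downward; lengths in m; the calibration is good to about 2 mm. A picture is of the moment at which its call begins: read the wrist's pose just before it. get_calibration takes no time and is no camera call; for the wrist camera it gives the pose at the moment of the call.
A pose or a line that the arm cannot do raises arm.PlanningError and nothing moves.
- arm.hand_in(): hands the job in; it is judged then, once.
The state is a dict: "t": time; "joints": joint angles; "qd": joint speeds; "tau": joint torques, N m; "ee_pos": TCP position; "orientation": TCP orientation; "wrist_force": force on the tool from outside, world axes, zero at the start; "moment": the same for the moment, N m; "opening": finger opening in m; "grip_force": force on a finger pad.
Only numpy, scipy, OpenCV 4.12 (cv2) and the standard library are available. Lean on these libraries where they do the work, as an engineer would, in place of code of your own. Each camera call takes 0.05 s, during which the arm holds its last target. There are 200 camera calls.

## Working session

There is one attempt and no reset: what is moved stays moved. The work goes in short steps, each a Python script; the robot and the scene stay as the last script left them, time stands still between calls to the robot, and variables do not carry over. Pictures are saved under pics/ and viewed, at most 13 in all, crops included, and the job is handed in when it is done.

```bash
ls; mkdir -p pics; python3 - <<'E'
from cell import arm
import cv2,numpy as np
for n in("scene","side"):
    im=arm.read_camera(n); cv2.imwrite(f"pics/{n}0.png",im[...,::-1])
    c=arm.get_calibration(n); R=cv2.Rodrigues(c["rvec"])[0]; print(n,c["mtx"].tolist(),(-R.T@c["tvec"].ravel()).round(3),R[2].round(2))
s=arm.get_state();print(s["t"],s["orientation"],arm.pinch_z)
E
```

```text
pics
scene [[405.4185913547518, 0.0, 287.6980436624813], [0.0, 405.4185913547518, 210.23347606296593], [0.0, 0.0, 1.0]] [0.818 0.517 0.876] [-0.33 -0.43 -0.84]
side [[438.98319301653373, 0.0, 281.1573163114307], [0.0, 438.98319301653373, 211.8346183920184], [0.0, 0.0, 1.0]] [-0.086  0.899  0.613] [ 0.52 -0.71 -0.47]
0.1 [ 7.07048101e-01  7.07164894e-01 -6.64593636e-04 -5.94767078e-04] 0.0539
```

View pics/scene0.png

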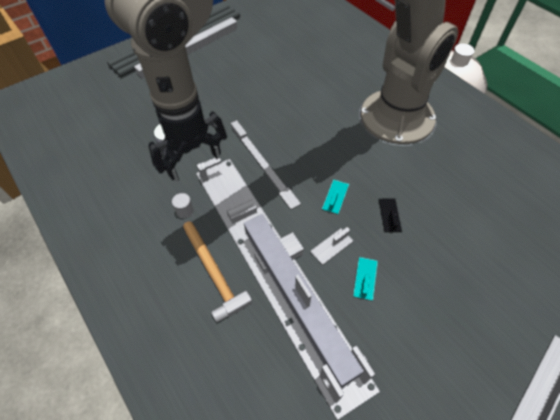

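View pics/side0.png

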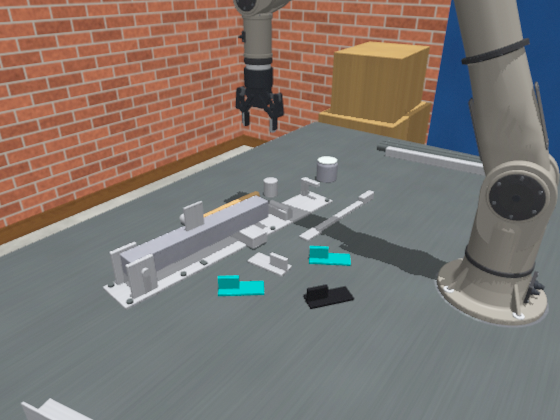

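Candidates: pry bar at scene (265,165), nose near (292,200), handle near (238,130); the light bar at (185,45) is out of reach and the one at (540,380) is not needed. Shim: light grey at (332,245); black (390,215) and turquoise (336,197), (366,278) are decoys. The can is near (160,130), the offcut at (181,206) and the hammer at (215,270).

```bash
cat > h.py <<'E'
from cell import arm
import cv2,numpy as np
from scipy.spatial.transform import Rotation as Rot
def cast(c,px,z):
    R=cv2.Rodrigues(np.array(c["rvec"],float))[0];t=np.array(c["tvec"],float).ravel();K=np.array(c["mtx"])
    o=-R.T@t;px=np.atleast_2d(px).astype(float)
    d=np.c_[px,np.ones(len(px))]@np.linalg.inv(K).T@R
    return o+d*((z-o[2])/d[:,2])[:,None]
def proj(c,P): return cv2.projectPoints(np.array(P,float).reshape(-1,3),np.array(c["rvec"],float),np.array(c["tvec"],float),np.array(c["mtx"]),None)[0].reshape(-1,2)
E
python3 - <<'E'
from h import *
c=arm.get_calibration("scene")
im=cv2.imread("pics/scene0.png")
hsv=cv2.cvtColor(im,cv2.COLOR_BGR2HSV)
m=((hsv[...,2]>125)&(hsv[...,1]<60)).astype(np.uint8)
n,l,st,ce=cv2.connectedComponentsWithStats(m)
for i in range(1,n):
    x,y,w,h,a=st[i]
    if a>120 and 180<ce[i][0]<410 and 110<ce[i][1]<420:
        pts=np.argwhere(l==i)[:,::-1]
        g=cast(c,pts,0.008)[:,:2].astype(np.float32)
        print(i,a,ce[i].round(),cv2.minAreaRect(g),"px",im[int(pts[len(pts)//2][1]),int(pts[len(pts)//2][0])])
def crop(x0,y0,w,h,s,nm):cv2.imwrite(nm,cv2.resize(im[y0:y0+h,x0:x0+w],None,fx=s,fy=s,interpolation=cv2.INTER_CUBIC))
crop(190,110,170,160,3.7,"pics/cropA.png")
crop(230,200,160,216,2.75,"pics/cropB.png")
E
```

```text
11 131 [238. 128.] ((0.4149075746536255, -0.24577103555202484), (0.06532563269138336, 0.02378048375248909), 85.50899505615234) px [173 169 168]
14 604 [272. 174.] ((0.43716567754745483, -0.06628318130970001), (0.2825445830821991, 0.033648159354925156), 84.77278900146484) px [127 124 124]
15 10803 [290. 289.] ((0.5755829811096191, 0.16176143288612366), (0.718991219997406, 0.13696496188640594), 82.71957397460938) px [214 209 209]
17 234 [180. 200.] ((0.677864134311676, -0.12035129219293594), (0.046993643045425415, 0.04690319299697876), 52.8902702331543) px [216 211 209]
19 727 [331. 246.] ((0.4436003565788269, 0.21602386236190796), (0.11839838325977325, 0.0478789247572422), 1.5308746099472046) px [209 205 204]
21 484 [231. 305.] ((0.7257490754127502, 0.1945849061012268), (0.028751904144883156, 0.0915142148733139), 85.61737823486328) px [220 217 216]
```

View pics/cropA.png

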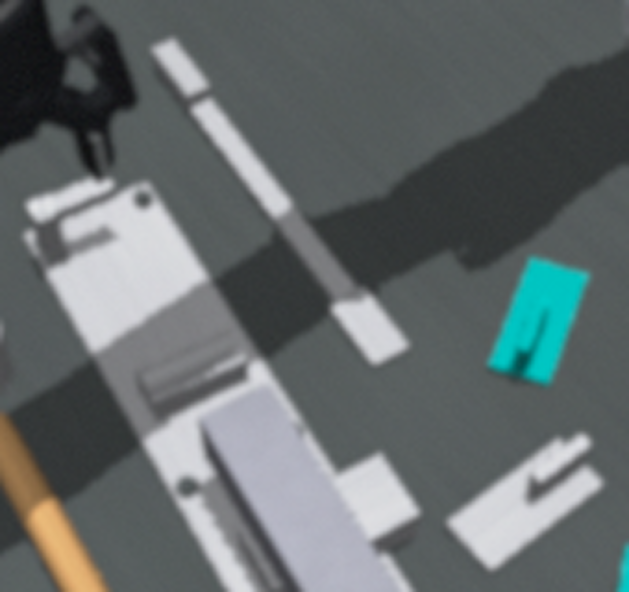

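View pics/cropB.png

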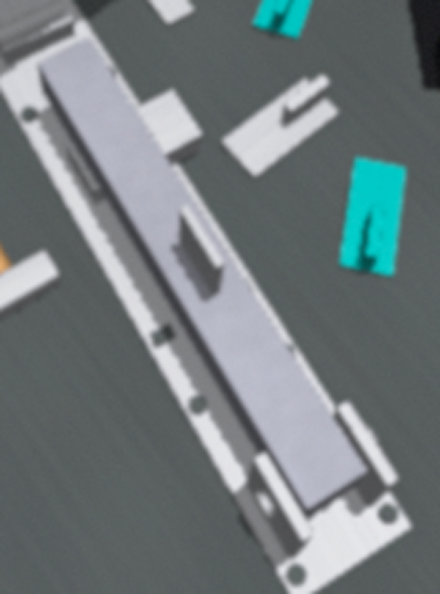

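```bash
cat > meas.py <<'E'
from h import *
c=arm.get_calibration("scene")
A=lambda *p:np.array(p)/3.7+[190,110]-.36
B=lambda *p:np.array(p)/2.75+[230,200]-.3
def fit(loc,w):
    loc=np.array(loc,float);w=w[:,:2];a=loc-loc.mean(0);b=w-w.mean(0)
    th=np.arctan2((a[:,0]*b[:,1]-a[:,1]*b[:,0]).sum(),(a*b).sum())
    R=np.array([[np.cos(th),-np.sin(th)],[np.sin(th),np.cos(th)]]);t=w.mean(0)-R@loc.mean(0)
    return t,th,((loc@R.T+t-w)*1000).round(1)
jw=np.vstack([cast(c,[B(40,68),B(82,38),B(367,468),B(308,510)],.086),cast(c,[A(148,181),B(411,525)],.006),cast(c,[A(381,453),A(420,512)],.036)])
jl=[[.025,.07],[-.025,.07],[-.025,.47],[.025,.47],[-.05,-.18],[-.05,.51],[-.075,.125],[-.075,.175]]
jig=fit(jl,jw)
pw=np.vstack([cast(c,[A(376,363),A(408,346),A(333,309),A(363,293)],.007),cast(c,[A(152,47),A(177,38),A(188,99),A(210,90)],.024)])
pl=[[.16,-.015],[.16,.015],[.1,-.015],[.1,.015],[-.175,-.01],[-.175,.01],[-.115,-.01],[-.115,.01]]
pry=fit(pl,pw)
pry2=fit([[l[0],-l[1]] for l in pl],pw)
sw=cast(c,[A(447,522),A(492,570),A(603,482)],.006)
shim=fit([[.05,-.022],[.05,.022],[-.05,.022]],sw)
if __name__=="__main__":
    print("jig",jig);print("pry",pry);print("pry2",pry2);print("shim",shim,sw)
E
python3 meas.py
```

```text
jig (array([0.57338091, 0.00925471]), np.float64(-0.12483756607910451), array([[-0.1, -7.2],
       [-5.2,  2.2],
       [ 0.1,  2.3],
       [ 0.6,  0.3],
       [ 2.8,  0.2],
       [ 0.1,  1.2],
       [ 1. ,  0. ],
       [ 0.6,  0.9]]))
pry (array([ 0.435437 , -0.0851767]), np.float64(1.47955724393409), array([[ 3. ,  2.1],
       [-0.4,  2.6],
       [ 1.1, -2.9],
       [-3.3, -1.9],
       [ 1.2,  2.3],
       [ 2.4,  0.6],
       [-1.4, -1.1],
       [-2.6, -1.6]]))
pry2 (array([ 0.43543594, -0.0851766 ]), np.float64(1.4796991042600103), array([[-26.9,   4.8],
       [ 29.4,  -0.2],
       [-28.8,  -0.2],
       [ 26.6,  -4.6],
       [-18.7,   4.2],
       [ 22.4,  -1.3],
       [-21.3,   0.8],
       [ 17.3,  -3.4]]))
shim (array([0.44970556, 0.21565077]), np.float64(0.04342870593852958), array([[ 0.6, -0.1],
       [-0.1, -0.1],
       [-0.5,  0.2]])) [[0.50005924 0.19597113 0.006     ]
 [0.49875758 0.23989163 0.006     ]
 [0.39929759 0.23523957 0.006     ]]
```

Crop A confirms the pry bar (handle upper left, nose lower right at crop (390,355)) and the grey shim, with the rib towards the robot at crop (560,465). The fits agree to 1–3 mm. Next I'll check that all planned poses are reachable, then grasp.

```bash
cat > plan.py <<'E'
from h import *
from meas import jl,jw,fit,pry,shim
JO,JY,_r=fit(jl[2:],jw[2:])
RJ=Rot.from_euler('z',JY); JO3=np.r_[JO,0]
G_R=np.diag([1.,-1,-1])
H=0.0765      # tcp height above bar underside at grasp
GX=-0.145
def bar_world(O,Rb,h=None):
    p=O+Rb@np.array([GX,0,H if h is None else h]); return p,Rot.from_matrix(Rb@G_R).as_quat()
def tool_bar(a,s,tipy,clear,droop=0,py=.085):
    """tool pose, bar yawed a about (0,py) in jig, slope s (nose up +), tip y, clearance over fulcrum"""
    u=np.array([np.sin(a),np.cos(a),0]); cs=np.cos(s)
    tip=np.array([0,py,0])+(tipy-py)*u
    tip[2]=.032+.010/cs+clear+tip[1]/np.cos(a)*np.tan(s)
    ex=u*cs+[0,0,np.sin(s)]; ey=np.cross([0,0,1],u); ez=np.cross(ex,ey)
    Rb=np.c_[ex,ey,ez]; O=tip-.160*ex
    W=RJ.as_matrix(); p,_=bar_world(O,Rb)
    Rt=Rot.from_rotvec(droop*ey).as_matrix()@Rb if droop else Rb   # tool tilt differs from bar by droop
    return JO3+W@p, Rot.from_matrix(W@Rt@G_R).as_quat()
def tool_flat(xy,yaw,z=0):
    return bar_world(np.r_[xy,z],Rot.from_euler('z',yaw).as_matrix())
def tool_shim(xy,yaw,h):
    Rb=Rot.from_euler('z',yaw).as_matrix(); p=np.r_[xy,0]+Rb@np.array([-.034,0,h])
    # tool y along shim y
    return p,Rot.from_matrix(Rb@np.diag([1.,-1,-1])).as_quat()
def jig2w(x,y): return JO+RJ.as_matrix()[:2,:2]@[x,y]
def st():
    s=arm.get_state(); print("t %.2f pos %s F %s M %s op %.4f gf %.1f"%(s["t"],np.round(s["ee_pos"],4),np.round(s["wrist_force"],1),np.round(s["moment"],2),s["opening"],s["grip_force"])); return s
E
python3 - <<'E'
from plan import *
print(JO,JY,_r.tolist())
cs=arm.get_calibration("side")
print("can top",cast(cs,[[327,162]],.07),"offcut",cast(cs,[[270,183]],.05))
d=np.deg2rad
for n,a in {"grasp":tool_flat(pry[0],pry[1]),"pre":tool_bar(.15,d(-16.5),.01,.02),"ins":tool_bar(.15,d(-16.5),.1,.003),"dn":tool_bar(.15,.053,.1,0),"tuck":tool_bar(0,.053,.1,0),"shim":tool_shim(shim[0],shim[1],.08),"home":tool_shim(jig2w(-.021,.15),JY,.12),"homeup":tool_shim(jig2w(-.021,.15),JY,.22)}.items():
    q=arm.ik(*a); print(n,a[0].round(3),None if q is None else np.round(q,2))
p,q=tool_flat(pry[0],pry[1])
arm.grip(.05,120)
arm.move_ptp(p+[0,0,.08],q)
print(arm.move_straight(p,max_speed=.1,f_stop=6)); st()
arm.grip(.0,120); st()
arm.hold(.1); st()
E
```

```text
Traceback (most recent call last):
NameError: name '_r' is not defined
```

```bash
python3 - <<'E'
from plan import *
print(JO,JY)
cs=arm.get_calibration("side")
print("can top",cast(cs,[[327,162]],.07),"offcut",cast(cs,[[270,183]],.05))
d=np.deg2rad
for n,a in {"grasp":tool_flat(pry[0],pry[1]),"pre":tool_bar(.15,d(-16.5),.01,.02),"ins":tool_bar(.15,d(-16.5),.1,.003),"dn":tool_bar(.15,.053,.1,0),"tuck":tool_bar(0,.053,.1,0),"shim":tool_shim(shim[0],shim[1],.08),"home":tool_shim(jig2w(-.021,.15),JY,.12),"homeup":tool_shim(jig2w(-.021,.15),JY,.22)}.items():
    q=arm.ik(*a); print(n,a[0].round(3),None if q is None else np.round(q,2))
p,q=tool_flat(pry[0],pry[1])
arm.grip(.05,120)
arm.move_ptp(p+[0,0,.08],q)
print(arm.move_straight(p,max_speed=.1,f_stop=6)); st()
arm.grip(.0,120); st()
E
```

```text
[0.57157498 0.00838905] -0.1283615518727137
can top [[ 0.59450267 -0.28559781  0.07      ]] offcut [[ 0.66922428 -0.07377959  0.05      ]]
grasp [ 0.422 -0.23   0.076] [ 0.28  0.42  0.16  2.13 -0.11  0.6   0.42]
pre [ 0.487 -0.24   0.219] [ 0.02  0.3   0.26  1.92  0.26  0.95 -0.16]
ins [ 0.512 -0.153  0.175] [-0.11  0.36  0.23  1.95  0.26  0.91 -0.35]
dn [ 0.502 -0.19   0.108] [ 0.21  0.44  0.12  1.99 -0.16  0.73  0.16]
tuck [ 0.545 -0.199  0.108] [ 0.23  0.5   0.09  1.88 -0.14  0.78  0.28]
shim [0.416 0.214 0.08 ] [-0.71  0.4   0.16  2.16 -0.11  0.59 -1.99]
home [0.536 0.164 0.12 ] [-0.59  0.47  0.27  1.93 -0.17  0.77 -1.92]
homeup [0.536 0.164 0.22 ] [-0.59  0.33  0.27  1.85 -0.1   0.97 -1.98]
False
t 2.83 pos [ 0.4227 -0.2298  0.0769] F [0.  0.1 0.3] M [ 0.02 -0.01  0.02] op 0.0498 gf 0.0
t 3.23 pos [ 0.4223 -0.2297  0.0775] F [-2.3  0.9  7.2] M [0.2 0.5 0.3] op 0.0174 gf 118.2
```

```bash
sed -i 's/^H=.*/H=0.0772/' plan.py; python3 - <<'E'
from plan import *
d=np.deg2rad
s=st(); arm.move_straight(s["ee_pos"]+[0,0,.12],max_speed=.1); st()
arm.move_ptp(*tool_bar(.15,d(-16.5),.01,.02)); st()
for n in("scene","side"): cv2.imwrite(f"pics/{n}1.png",arm.read_camera(n)[...,::-1])
a=cv2.imread("pics/side1.png")[120:270,230:400]; b=cv2.imread("pics/scene1.png")[100:250,180:350]
cv2.imwrite("pics/m1.png",np.hstack([cv2.resize(x,None,fx=2.35,fy=2.35,interpolation=cv2.INTER_CUBIC) for x in(a,b)]))
# predicted tip position
u=None
E
```

```text
t 3.23 pos [ 0.4223 -0.2297  0.0775] F [-2.3  0.9  7.2] M [0.2 0.5 0.3] op 0.0174 gf 118.2
t 4.58 pos [ 0.4218 -0.2295  0.1968] F [ 0.7  0.2 -3.6] M [-0.62  0.07  0.09] op 0.0175 gf 117.5
t 5.16 pos [ 0.4871 -0.2387  0.2189] F [-1.  -0.7 -4.2] M [-0.    0.06 -0.03] op 0.0173 gf 117.6
```

View pics/m1.png

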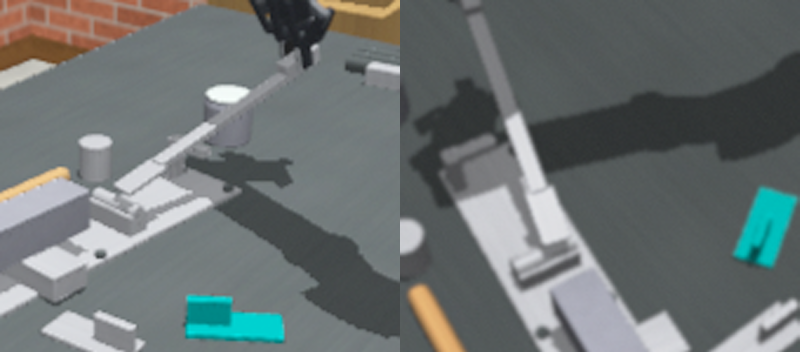

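```bash
python3 - <<'E'
from plan import *
st()
cs,cc=arm.get_calibration("side"),arm.get_calibration("scene")
def tri(ps,pc):
    P=[np.array(c["mtx"])@np.c_[cv2.Rodrigues(np.array(c["rvec"],float))[0],np.array(c["tvec"],float).ravel()] for c in(cs,cc)]
    X=cv2.triangulatePoints(P[0],P[1],np.array(ps,float).reshape(2,1),np.array(pc,float).reshape(2,1)).ravel();return X[:3]/X[3]
S=lambda x,y:np.array([x,y])/2.35+[230,120]-.3
C=lambda x,y:np.array([x-400,y])/2.35+[180,100]-.3
t=tri(S(122,186),C(554,236)); 
s=arm.get_state();R=Rot.from_quat(s["orientation"]).as_matrix();L=lambda p:R.T@(p-s["ee_pos"])
def bar(p): # expected point of bar in world if rigid
    return s["ee_pos"]+R@(G_R@(np.array(p)-[GX,0,H]))
e=bar([.16,0,.005])
print("tip",t,"exp",e,"reproj exp",proj(cs,e),proj(cc,e),S(122,186),C(554,236))
print("noseback exp",proj(cs,bar([.1,0,.007])),proj(cc,bar([.1,0,.007])),"grip",proj(cs,bar([-.115,0,.012])),proj(cc,bar([-.115,0,.012])))
E
```

```text
t 5.26 pos [ 0.4859 -0.24    0.219 ] F [-1.3  0.1 -2.9] M [-0.05 -0.03  0.04] op 0.0177 gf 117.6
tip [0.56039973 0.01435419 0.06350728] exp [0.56066    0.02141209 0.06312095] reproj exp [[279.93370905 199.93406925]] [[246.78189731 202.01848846]] [281.61489362 198.84893617] [245.23191489 200.12553191]
noseback exp [[295.95922979 188.52305306]] [[238.91259482 179.73323218]] grip [[349.14175356 151.32968206]] [[212.37217147 104.85977966]]
```

```bash
python3 - <<'E'
from plan import *
d=np.deg2rad
for tip,cl in((.035,.004),(.103,.003)):
    p,q=tool_bar(.15,d(-16.5),tip,cl)
    r=arm.move_straight(p,max_speed=.06,ori=q,f_stop=8); print(r); st()
    if r: break
else:
    p,q=tool_bar(.15,d(-16.5),.103,-.006)
    print(arm.move_straight(p,max_speed=.02,ori=q,f_stop=3)); st(); print(p[2])
cv2.imwrite("pics/scene2.png",arm.read_camera("scene")[...,::-1]);cv2.imwrite("pics/side2.png",arm.read_camera("side")[...,::-1])
a=cv2.imread("pics/side2.png")[120:290,220:390]; b=cv2.imread("pics/scene2.png")[100:270,180:350]
cv2.imwrite("pics/m2.png",np.hstack([cv2.resize(x,None,fx=2.35,fy=2.35,interpolation=cv2.INTER_CUBIC) for x in(a,b)]))
E
```

```text
False
t 5.97 pos [ 0.4945 -0.2155  0.1964] F [-0.6  0.2 -3.7] M [0.15 0.02 0.04] op 0.0172 gf 117.6
False
t 7.31 pos [ 0.513  -0.1504  0.1754] F [ 0.8 -0.6 -3.7] M [ 0.19 -0.03  0.02] op 0.0174 gf 117.6
True
t 7.59 pos [ 0.5127 -0.1507  0.1721] F [ 0.3 -0.7 -0.1] M [ 0.31 -0.34 -0.06] op 0.0171 gf 118.2
0.16627912862903493
```

View pics/m2.png

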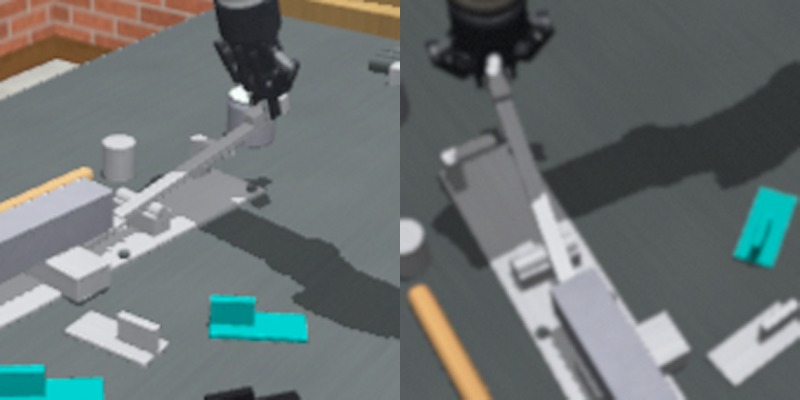

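```bash
python3 - <<'E'
from plan import *
for s in (-.22,-.16,-.10,-.05,0,.03,.05):
    p,q=tool_bar(.15,s,.103,0)
    r=arm.move_straight(p,max_speed=.05,ori=q,f_stop=30); x=st(); print(s,r,(x["ee_pos"]-p).round(4))
    if r: break
E
```

```text
t 8.13 pos [ 0.5098 -0.1604  0.1609] F [-1.  -1.6  0.2] M [0.18 0.05 0.02] op 0.0173 gf 118.1
-0.22 False [-0.0004 -0.0004  0.    ]
t 8.55 pos [ 0.5097 -0.1652  0.1513] F [-0.8  5.4  7. ] M [0.74 0.13 0.12] op 0.0174 gf 119.4
-0.16 False [0.0016 0.0025 0.0011]
t 8.97 pos [ 0.5079 -0.1715  0.1401] F [-1.2  6.1  8.9] M [0.88 0.2  0.08] op 0.0176 gf 119.4
-0.1 False [0.0018 0.0029 0.0013]
t 9.33 pos [ 0.5068 -0.1761  0.1305] F [0.3 6.6 8. ] M [0.99 0.11 0.14] op 0.0175 gf 119.3
-0.05 False [0.002  0.0031 0.0013]
t 9.70 pos [ 0.5058 -0.1801  0.1213] F [-2.   7.9 14.8] M [1.09 0.58 0.2 ] op 0.0174 gf 120.2
0 False [0.0022 0.0031 0.0021]
t 9.97 pos [ 0.5052 -0.1822  0.1154] F [-1.1  8.2 15.7] M [1.1  0.47 0.23] op 0.0171 gf 120.1
0.03 False [0.0022 0.0031 0.0022]
t 10.22 pos [ 0.5049 -0.1836  0.1114] F [-1.   7.1 15.2] M [1.04 0.56 0.17] op 0.0171 gf 120.2
0.05 False [0.0022 0.003  0.0023]
```

```bash
python3 - <<'E'
from plan import *
for a,s in ((.15,.065),(.10,.065),(.05,.065),(0.,.065),(-.015,.065)):
    p,q=tool_bar(a,s,.103,0)
    r=arm.move_straight(p,max_speed=.05,ori=q,f_stop=25); x=st(); print(a,r,(x["ee_pos"]-p).round(4))
    if r: break
cv2.imwrite("pics/scene3.png",arm.read_camera("scene")[...,::-1]);cv2.imwrite("pics/side3.png",arm.read_camera("side")[...,::-1])
a=cv2.imread("pics/side3.png")[120:290,220:390]; b=cv2.imread("pics/scene3.png")[100:270,180:350]
cv2.imwrite("pics/m3.png",np.hstack([cv2.resize(x,None,fx=2.35,fy=2.35,interpolation=cv2.INTER_CUBIC) for x in(a,b)]))
E
```

```text
t 10.47 pos [ 0.5046 -0.1845  0.1085] F [-1.2  7.4 15.2] M [1.   0.6  0.28] op 0.0176 gf 120.3
0.15 False [0.0022 0.003  0.0025]
t 10.92 pos [ 0.5155 -0.1874  0.1073] F [-7.2  8.1 16.5] M [1.4  1.63 0.07] op 0.0172 gf 120.4
0.1 False [-0.001   0.0037  0.0014]
t 11.36 pos [ 0.5293 -0.1903  0.1072] F [-8.9  7.8 16.7] M [1.3  1.85 0.44] op 0.0174 gf 120.4
0.05 False [-0.0015  0.0037  0.0012]
t 11.80 pos [ 0.5427 -0.1925  0.1069] F [-9.8  7.  17.4] M [1.33 2.19 0.61] op 0.0174 gf 120.5
0.0 False [-0.0024  0.0038  0.001 ]
t 12.05 pos [ 0.5472 -0.193   0.107 ] F [-9.6  8.  16.4] M [1.28 2.18 0.77] op 0.0175 gf 120.6
-0.015 False [-0.0023  0.0038  0.0011]
```

View pics/m3.png

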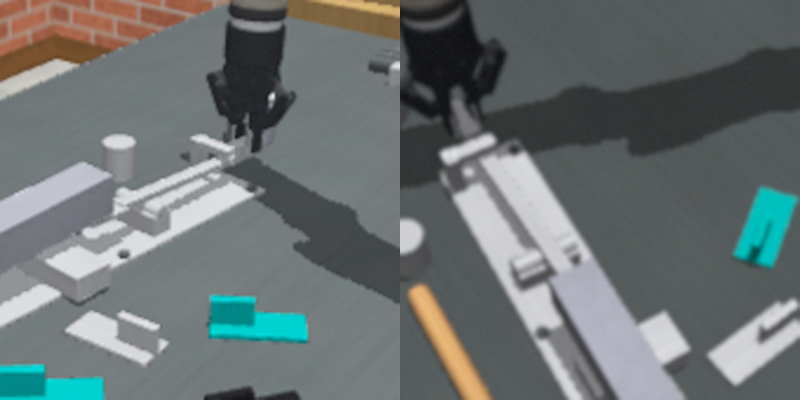

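```bash
python3 - <<'E'
from plan import *
p,q=tool_bar(-.012,.065,.103,0)
for k in range(1,13):
    p2=p+[0,0,.001*k]
    arm.move_straight(p2,max_speed=.015,ori=q); x=st()
    if x["wrist_force"][2]<2: break
E
```

```text
t 12.40 pos [ 0.5469 -0.193   0.1083] F [-8.2  6.8 15.5] M [1.06 1.88 0.77] op 0.0171 gf 120.4
t 12.65 pos [ 0.5469 -0.193   0.1092] F [-8.2  8.  15.5] M [0.86 1.89 0.72] op 0.0172 gf 120.4
t 12.90 pos [ 0.5469 -0.193   0.11  ] F [-7.3  8.1 13.4] M [0.76 1.84 0.72] op 0.0171 gf 120.3
t 13.15 pos [ 0.5469 -0.1929  0.1109] F [-7.   6.9 13.7] M [0.61 1.78 0.69] op 0.0178 gf 120.1
t 13.40 pos [ 0.5469 -0.1929  0.1117] F [-7.8  7.8 12.5] M [0.5  1.74 0.74] op 0.0175 gf 120.0
t 13.65 pos [ 0.5469 -0.1929  0.1126] F [-7.1  8.2 11.7] M [0.28 1.72 0.68] op 0.0173 gf 119.9
t 13.90 pos [ 0.547  -0.1926  0.114 ] F [-7.9  7.8 14.1] M [1.13 1.83 0.81] op 0.0177 gf 120.4
t 14.15 pos [ 0.547  -0.1926  0.1151] F [-8.3  7.8 14.2] M [1.05 1.82 0.77] op 0.0171 gf 120.3
t 14.40 pos [ 0.547  -0.1925  0.1155] F [-7.1  8.1 10.6] M [0.86 1.5  0.74] op 0.0171 gf 119.6
t 14.65 pos [ 0.547  -0.1925  0.1155] F [-5.4  6.8  4.5] M [0.61 1.14 0.74] op 0.0171 gf 118.9
t 14.90 pos [ 0.5469 -0.1925  0.1156] F [-3.7  7.  -0.9] M [0.41 0.74 0.63] op 0.0174 gf 118.5
```

```bash
python3 - <<'E'
from plan import *
arm.grip(.05,120); x=st()
arm.move_straight(x["ee_pos"]+[0,0,.10],max_speed=.15); st()
p,q=tool_shim(shim[0],shim[1],.0865)
arm.grip(.04,120)
arm.move_ptp(p+[0,0,.07],q)
cv2.imwrite("pics/wr4.png",arm.read_camera("wrist")[...,::-1]); cv2.imwrite("pics/side4.png",arm.read_camera("side")[...,::-1])
print(arm.move_straight(p,max_speed=.08,f_stop=6)); st()
arm.grip(0,60); x=st()
arm.move_straight(x["ee_pos"]+[0,0,.02],max_speed=.05); st()
cv2.imwrite("pics/side5.png",arm.read_camera("side")[...,::-1]); cv2.imwrite("pics/sc5.png",arm.read_camera("scene")[...,::-1])
a=cv2.imread("pics/side5.png")[130:300,200:370]; b=cv2.imread("pics/sc5.png")[140:310,210:380]
cv2.imwrite("pics/m5.png",np.hstack([cv2.resize(x,None,fx=2.35,fy=2.35,interpolation=cv2.INTER_CUBIC) for x in(a,b)]))
E
```

```text
t 15.32 pos [ 0.5489 -0.1973  0.1173] F [0.1 1.3 0.7] M [-0.06  0.06 -0.  ] op 0.0502 gf 0.0
t 16.13 pos [ 0.5483 -0.1971  0.2165] F [-0.  -0.2  0.2] M [-0.    0.03 -0.05] op 0.0500 gf 0.0
False
t 19.52 pos [0.4161 0.2144 0.0869] F [0.4 0.2 0.3] M [-0.06 -0.02 -0.05] op 0.0401 gf 0.0
t 19.90 pos [0.4161 0.2146 0.0871] F [-0.8  0.9  4.5] M [ 0.05  0.18 -0.02] op 0.0088 gf 59.8
t 20.47 pos [0.4161 0.2146 0.1073] F [-0.5 -0.2 -3.2] M [-0.04  0.07 -0.03] op 0.0092 gf 58.7
```

View pics/m5.png

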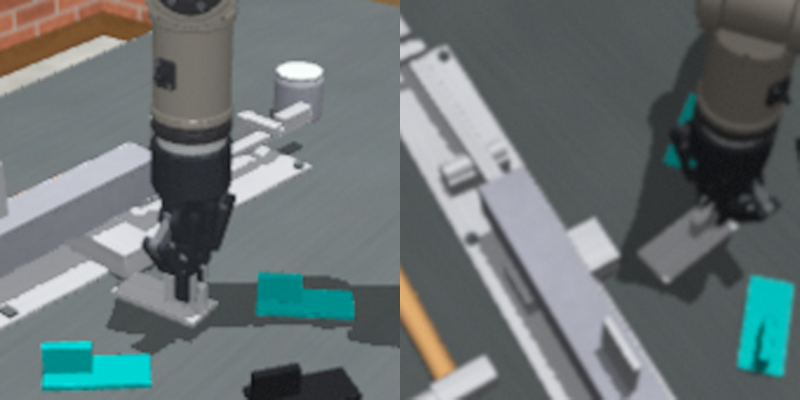

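```bash
python3 - <<'E'
from plan import *
x=st(); arm.move_straight(x["ee_pos"]+[0,0,.06],max_speed=.15)
T=lambda jx,z:tool_shim(jig2w(jx,.15),JY,z+.0871)
arm.move_ptp(*T(-.091,.06)); 
p,q=T(-.091,.0385); print(arm.move_straight(p,max_speed=.05,ori=q,f_stop=5)); st()
p,q=T(-.035,.0385); print(arm.move_straight(p,max_speed=.05,ori=q,f_stop=5)); st()
p,q=T(-.013,.0385); print(arm.move_straight(p,max_speed=.015,ori=q,f_stop=4)); x=st()
print("jig x",(RJ.inv().apply(x["ee_pos"]-JO3)))
cv2.imwrite("pics/sc6.png",arm.read_camera("scene")[...,::-1]);cv2.imwrite("pics/side6.png",arm.read_camera("side")[...,::-1])
E
```

```text
t 20.57 pos [0.4159 0.2145 0.1069] F [-0.7 -0.3 -2.2] M [0.   0.05 0.03] op 0.0085 gf 58.7
False
t 22.07 pos [0.4667 0.1733 0.1255] F [-0.5 -0.1 -2.8] M [0.06 0.07 0.02] op 0.0086 gf 58.7
False
t 23.34 pos [0.5219 0.1661 0.1255] F [-0.2  0.3 -2.5] M [ 0.    0.07 -0.  ] op 0.0089 gf 58.7
True
t 24.32 pos [0.5361 0.1638 0.1245] F [-0.1  0.5 -2. ] M [0.04 0.06 0.01] op 0.0085 gf 58.8
jig x [-0.05510889  0.14961567  0.12451816]
```

```bash
python3 - <<'E'
from plan import *
x=st(); 
print(arm.move_straight(x["ee_pos"]-[0,0,.006],max_speed=.015,f_stop=3)); x=st()
arm.grip(.03,60); x=st(); arm.hold(.2)
arm.move_straight(x["ee_pos"]+[0,0,.09],max_speed=.15); 
R=Rot.from_quat(x["orientation"])
s=arm.get_state()["ee_pos"]; arm.move_straight(s-RJ.apply([.06,0,-.02]),max_speed=.2); st()
cv2.imwrite("pics/sc7.png",arm.read_camera("scene")[...,::-1]);cv2.imwrite("pics/side7.png",arm.read_camera("side")[...,::-1])
a=cv2.imread("pics/side7.png")[130:300,200:370]; b=cv2.imread("pics/sc7.png")[130:300,190:360]
cv2.imwrite("pics/m7.png",np.hstack([cv2.resize(x,None,fx=2.35,fy=2.35,interpolation=cv2.INTER_CUBIC) for x in(a,b)]))
E
```

```text
t 24.43 pos [0.5353 0.1636 0.1239] F [-0.3  0.5 -3.3] M [ 0.07  0.05 -0.03] op 0.0086 gf 58.8
True
t 24.63 pos [0.5351 0.1636 0.1232] F [-1.8  0.4  2.7] M [ 0.04 -0.25  0.04] op 0.0085 gf 59.6
t 24.98 pos [0.5338 0.1632 0.1221] F [ 1.3 -0.1  0.1] M [-0.02 -0.01  0.  ] op 0.0299 gf 0.0
t 26.39 pos [0.4734 0.1706 0.2308] F [0.1 0.1 0.1] M [-0.    0.01  0.02] op 0.0298 gf 0.0
```

View pics/m7.png

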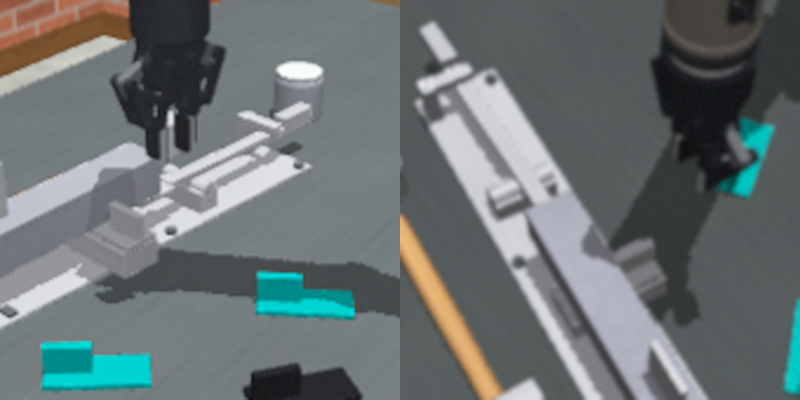

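The shim lies on the pad with its rib at the beam's side (right crop (645,265)), and the bar still sits under the keeper. Next I'll regrasp it and free it.

```bash
python3 - <<'E'
from plan import *
p0=np.array([.5469,-.1925,.1160]); m,q=tool_bar(-.012,.02,.103,0); off=p0-m; print("off",off)
c=arm.get_calibration("scene"); Rb=Rot.from_quat(q).as_matrix()@G_R
print("handle end px crop",(proj(c,p0+Rb@np.array([-.175-GX,0,.024-H]))-[190,130])*2.35+[400,0])
arm.move_ptp(p0+[0,0,.10],q)
arm.grip(.05,120)
print(arm.move_straight(p0,max_speed=.1,ori=q,f_stop=6)); st()
arm.grip(0,120); st()
for a,s in ((-.012,.04),(-.012,.065),(.05,.065),(.10,.065),(.16,.065)):
    p,q=tool_bar(a,s,.103,0); p=p+off
    r=arm.move_straight(p,max_speed=.05,ori=q,f_stop=35); x=st(); print(a,s,r,(x["ee_pos"]-p).round(4))
    if r: break
cv2.imwrite("pics/sc8.png",arm.read_camera("scene")[...,::-1]);cv2.imwrite("pics/side8.png",arm.read_camera("side")[...,::-1])
a=cv2.imread("pics/side8.png")[120:290,220:390]; b=cv2.imread("pics/sc8.png")[130:300,190:360]
cv2.imwrite("pics/m8.png",np.hstack([cv2.resize(x,None,fx=2.35,fy=2.35,interpolation=cv2.INTER_CUBIC) for x in(a,b)]))
E
```

```text
off [-0.00206315  0.00134232  0.00085264]
handle end px crop [[426.88534011  22.38682626]]
False
t 29.97 pos [ 0.5475 -0.1927  0.1167] F [ 0.3 -0.2 -0.2] M [-0.09  0.    0.02] op 0.0499 gf 0.0
t 30.36 pos [ 0.5465 -0.1925  0.1171] F [-3.6  0.   6.7] M [0.11 0.68 0.49] op 0.0175 gf 117.5
t 30.61 pos [ 0.5465 -0.1939  0.1143] F [-6.5  2.4 17.4] M [0.3  1.43 0.63] op 0.0172 gf 118.9
-0.012 0.04 False [-0.0002 -0.      0.0024]
t 30.87 pos [ 0.5464 -0.1955  0.1094] F [-6.6  1.5 16.6] M [0.23 1.45 0.63] op 0.0171 gf 118.9
-0.012 0.065 False [-0.0002 -0.0002  0.0026]
t 31.38 pos [ 0.5352 -0.1939  0.1122] F [ 3.6  0.4 16.6] M [-0.45 -0.71  1.24] op 0.0171 gf 119.9
0.05 0.065 False [ 0.0065 -0.0012  0.0054]
t 31.82 pos [ 0.5216 -0.1916  0.1124] F [ 4.2  0.4 16.3] M [-0.65 -0.99  0.84] op 0.0171 gf 119.3
0.1 0.065 False [ 0.0072 -0.0018  0.0056]
t 32.32 pos [ 0.5055 -0.1879  0.1125] F [ 6.7 -1.3 15.7] M [-0.91 -1.18  0.47] op 0.0176 gf 118.8
0.16 0.065 False [ 0.008  -0.0025  0.0057]
```

View pics/m8.png

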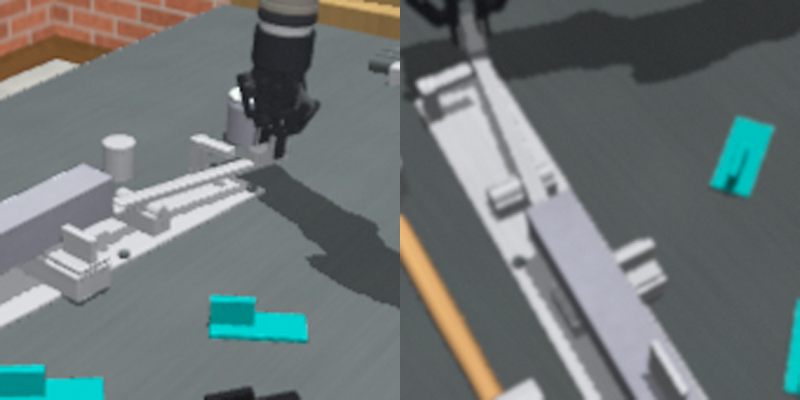

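Bar now passes just beside the arm's end (right crop (475,78)). I'll swing it a little further out before letting the beam down.

```bash
python3 - <<'E'
from plan import *
off=np.array([-0.00206315,0.00134232,0.00085264])
for a,s in ((.20,.065),(.2,.03),(.2,0),(.2,-.03),(.2,-.06),(.2,-.09),(.2,-.13),(.2,-.17),(.2,-.21),(.2,-.25),(.2,-.288)):
    p,q=tool_bar(a,s,.103,0); p=p+off
    r=arm.move_straight(p,max_speed=.05,ori=q,f_stop=28); x=st(); print(a,s,r,(x["ee_pos"]-p).round(4))
    if r or x["wrist_force"][2]<-14: break
cv2.imwrite("pics/sc9.png",arm.read_camera("scene")[...,::-1]);cv2.imwrite("pics/side9.png",arm.read_camera("side")[...,::-1])
a=cv2.imread("pics/side9.png")[120:290,220:390]; b=cv2.imread("pics/sc9.png")[130:300,190:360]
cv2.imwrite("pics/m9.png",np.hstack([cv2.resize(x,None,fx=2.35,fy=2.35,interpolation=cv2.INTER_CUBIC) for x in(a,b)]))
E
```

```text
t 32.80 pos [ 0.4949 -0.1848  0.1126] F [ 7.6 -2.1 15. ] M [-1.07 -1.31  0.12] op 0.0172 gf 118.6
0.2 0.065 False [ 0.0084 -0.003   0.0057]
t 33.10 pos [ 0.4951 -0.1822  0.1196] F [ 7.6 -2.2 14.9] M [-1.09 -1.1   0.17] op 0.0171 gf 118.6
0.2 0.03 False [ 0.0079 -0.0025  0.0056]
t 33.38 pos [ 0.4953 -0.1798  0.1252] F [ 7.  -1.4 13.8] M [-1.   -1.05  0.02] op 0.0170 gf 118.3
0.2 0 False [ 0.0074 -0.0022  0.0052]
t 33.66 pos [ 0.4954 -0.1773  0.1305] F [ 5.6 -0.6  8.9] M [-1.04 -1.26 -0.03] op 0.0178 gf 117.7
0.2 -0.03 False [ 0.0068 -0.002   0.0044]
t 33.94 pos [ 0.4926 -0.1725  0.1334] F [5.5 2.5 4.4] M [ 0.1  -1.44 -0.4 ] op 0.0169 gf 118.4
0.2 -0.06 False [0.0031 0.0003 0.0015]
t 34.23 pos [ 0.4904 -0.1694  0.1374] F [ 2.7  1.5 -1.2] M [ 0.62 -0.76 -0.38] op 0.0170 gf 117.8
0.2 -0.09 False [-0.0001  0.0005 -0.0003]
t 34.55 pos [ 0.4911 -0.1658  0.1449] F [0.4 0.3 0.4] M [ 0.59 -0.35 -0.08] op 0.0171 gf 117.8
0.2 -0.13 False [-0.0008 -0.     -0.0005]
t 34.88 pos [ 0.493  -0.1609  0.1522] F [-0.7  0.8  1.2] M [ 0.7  -0.25 -0.05] op 0.0172 gf 117.9
0.2 -0.17 False [-0.0005  0.0002 -0.0005]
t 35.20 pos [ 0.495  -0.1557  0.1595] F [0.3 0.3 0.8] M [ 0.83 -0.27  0.06] op 0.0176 gf 117.9
0.2 -0.21 False [-0.0002  0.0003 -0.0004]
t 35.53 pos [ 0.497  -0.1503  0.1664] F [1.  1.8 0.2] M [ 0.91 -0.27  0.07] op 0.0168 gf 117.9
0.2 -0.25 False [-0.      0.0003 -0.0003]
t 35.86 pos [ 0.4991 -0.1447  0.1726] F [ 0.4  2.1 -0.7] M [ 0.96 -0.28 -0.  ] op 0.0169 gf 117.9
0.2 -0.288 False [ 0.0001  0.0003 -0.0003]
```

```bash
python3 - <<'E'
from plan import *
from meas import pry
off=np.array([-0.00206315,0.00134232,0.00085264])
for tip,cl,v in ((.103,.003,.03),(.0,.005,.12)):
    p,q=tool_bar(.2,-.288,tip,cl); p=p+off
    r=arm.move_straight(p,max_speed=v,ori=q,f_stop=12); st(); print(r)
    if r: break
else:
    x=arm.get_state(); arm.move_straight(x["ee_pos"]+[0,0,.05],max_speed=.15); st()
    p,q=tool_flat(pry[0]-[.005,0],pry[1]); arm.move_ptp(p+[0,0,.11],q)
    print(arm.move_straight(p+[0,0,.02],max_speed=.12,f_stop=6)); st()
cv2.imwrite("pics/sc10.png",arm.read_camera("scene")[...,::-1]);cv2.imwrite("pics/side10.png",arm.read_camera("side")[...,::-1])
a=cv2.imread("pics/side10.png")[120:290,220:390]; b=cv2.imread("pics/sc10.png")[110:280,190:360]
cv2.imwrite("pics/m10.png",np.hstack([cv2.resize(x,None,fx=2.35,fy=2.35,interpolation=cv2.INTER_CUBIC) for x in(a,b)]))
E
```

```text
t 36.21 pos [ 0.4985 -0.1453  0.1757] F [ 0.4  1.7 -2.3] M [ 0.55 -0.2   0.03] op 0.0170 gf 117.5
False
t 37.26 pos [ 0.4658 -0.2421  0.2081] F [ 0.4 -0.5 -2.6] M [ 0.07 -0.05 -0.03] op 0.0173 gf 117.4
False
t 37.74 pos [ 0.4657 -0.2414  0.2577] F [ 0.1 -0.3 -4.3] M [0.01 0.02 0.05] op 0.0168 gf 117.7
False
t 39.24 pos [ 0.4181 -0.2298  0.0979] F [-0.  -0.1 -4. ] M [-0.54  0.06 -0.04] op 0.0172 gf 117.5
```

View pics/m10.png

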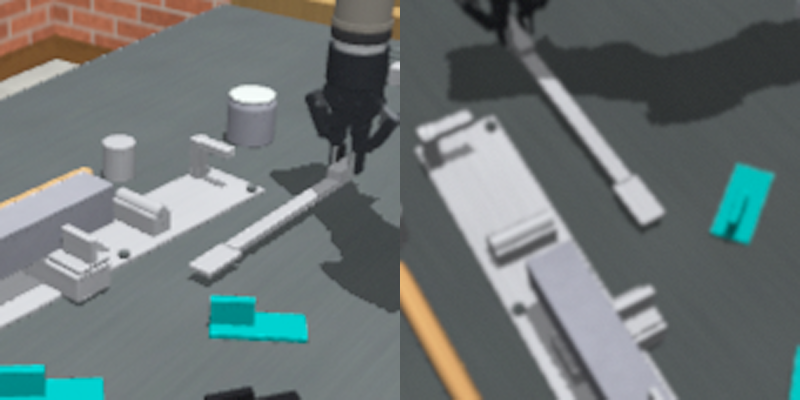

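The bar is free and about level over open bench, clear of the rail (nose at right crop (640,205)). The beam rests on the shim. Lay it down and hand in.

```bash
python3 - <<'E'
from plan import *
x=arm.get_state(); p=np.array(x["ee_pos"])
print(arm.move_straight(np.r_[p[:2],.0765],max_speed=.03,f_stop=8)); st()
arm.grip(.05,120); arm.hold(.2); x=st()
arm.move_straight(np.array(x["ee_pos"])+[0,0,.15],max_speed=.15); arm.hold(.3); st()
cv2.imwrite("pics/sc11.png",arm.read_camera("scene")[...,::-1])
# check bar at rest: nose and shim pixels against the earlier frame
arm.hold(.2); a=arm.read_camera("scene").astype(int); b=cv2.imread("pics/sc11.png")[...,::-1].astype(int)
print("frame diff",np.abs(a-b).max(2)[150:300,220:360].max())
print(arm.hand_in())
E
```

```text
True
t 39.94 pos [ 0.4179 -0.2299  0.0789] F [-1.8  0.5  5.6] M [0.17 0.07 0.08] op 0.0168 gf 118.5
t 40.56 pos [ 0.4169 -0.2297  0.0782] F [ 0.  -0.7  0.5] M [-0.02 -0.07  0.02] op 0.0499 gf 0.0
t 42.01 pos [ 0.4167 -0.2296  0.2277] F [ 0.9 -0.3 -0.1] M [ 0.01 -0.03 -0.  ] op 0.0502 gf 0.0
frame diff 9
the job is handed in; nothing more can be done
None
```

I finished every step and handed the job in at about 42 s: the beam rests on the shim, and the bar is laid down on the open bench, let go. The hand-in returned no verdict, so I can't say whether it passed.

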